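# Knock home the rivet pin of the round lamp module

## Task

The round lamp module on the bench still has its drive-rivet pin standing proud. Pick up the mallet and knock that pin fully home with the head of the held mallet, not with the gripper, leaving the pin of the rectangular module alone. Then stand the mallet back upright on the bench, on its face, and let go.

Things in the scene. Friction and masses are not known exactly. Their poses are not given: they have to be found in the camera images.
- mallet_center (a point): Small mallet, 210-310 g, standing on a flat face on the bench: round upright head 80 mm tall (dark steel, 32 mm wide; grey plastic faces 36 mm wide at both ends). A pale wooden handle sticks out level at mid-height, 20 mm wide, 24 mm high, ending 145 mm from the head's axis. Point: centre of the head, 40 mm above its lower face. z along the head (up), handle along -x. Balances near the head's axis
- mallet_grip (a point): Point on the mallet handle's centre line beside the head, 34 mm from the head's axis, 40 mm above the lower face; same axes as mallet_center (handle along -x, its 20 mm width along y). A good place to take it from above
- round_pin_top (a point): Top centre of the steel pin in the middle of the round module, a white stepped disc 112 mm wide, 30 mm high, fixed to the bench, with a 25 mm wide central boss 45 mm high. The pin's flat head is 18 mm wide, 6 mm thick, on a 10 mm shank. Its top starts 60 to 63 mm above the bench; fully home, head resting on the boss, it is at 51 mm. z up
- round_pin (a joint): How far the round module's pin is driven down, m: 0 = fully proud, 0.012 = fully home (starts between 0 and 0.003). It takes about 8 N to start and 10 N to finish, plus some more when moved fast, and stays where it is driven
- rect_pin_top (a point): Centre of the top of the identical pin in the rectangular module (stepped white plastic block 90 x 112 mm, 30 mm high, same boss and same heights, fixed to the bench): this one is to be left alone
- rect_pin (a joint): How far the rectangular module's pin is driven down, m (starts between 0 and 0.003; same stiffness)
There are look-alikes about, which are no part of the job. What is shaped like the part that bears mallet_center but purple, turquoise or yellow is not meant.

How it is judged:
By the outcome, as a careful person would: the job done as asked, in the order asked, and still so for the second after the job is handed in, with the robot touching nothing.
It also fails if it takes over 45 s, if anything falls off the work surface, if the arm or the gripper's body presses on something with over 40 N, if the wrist force passes 120 N, or if a joint passes its speed limit or range.

## Robot

A 7-joint arm with a two-finger parallel gripper is mounted at the origin on the work surface. World frame = base frame: x ahead of the robot, y to its left, z up, the work surface at z = 0. Lengths are in m, angles in rad, forces in N, time in s.
With the tool pointing down it reaches from about 0.4 to 0.875 m from the base axis. Payload 19.3 kg.
Tool frame: the origin (TCP) lies at the very end of the fingers, on their centre line; the grasp point (between the pads) lies 19 mm behind it; z points along the fingers, y is the direction in which the jaws open and shut (so a half turn about z gives the same grasp; the last joint's range is limited). The gripper opens to 85 mm and grips with 20 to 120 N. Pads are 22 mm wide; open, the fingers measure 114 mm over their backs; the gripper's body (76 mm by 85 mm) begins 54 mm behind the grasp point. The pads swing forward as they close: fully open they stand 13 mm farther back than shut.
Start: joints at [-1.299, 0.521, -0.036, 1.599, 0.021, 1.021, -0.113], TCP at [0.21, 0.589, 0.231] pointing down, gripper open.
Joint ranges: [-2.91, 2.91], [-0.3, 2.13], [-1.5, 1.42], [0.17, 2.43], [-1.26, 4.41], [0.16, 1.93], [-2.52, 2.52]. Speed limits (rad/s): [1.89, 1.89, 2.39, 2.39, 3.01, 3.01, 3.01].

## Interface

Orientations are given as [roll, pitch, yaw] about the fixed x, y, z axes, in that order (R = Rz(yaw) Ry(pitch) Rx(roll)).
In Python, from workcell import bot, viewer gives the robot as it stands.
- The arm moves only by the shell command python3 -m creep 'ROWS' [FORCE]. ROWS is JSON, a list of rows, each an object of numbers: "rx", "ry", "rz": the turn, a rotation vector about the tool's x, y, z in degrees; "tx", "ty", "tz": the shift along the tool's x, y, z in mm; "hand": the closure, from -1 (fully open) to 1 (shut), so that 0 is half open. In form: [{"rx": .., "ry": .., "rz": .., "tx": .., "ty": .., "tz": .., "hand": ..}, ...]. A call has 1 to 8 rows; each row is the pose to reach, as a shift and turn from the pose commanded when the call began, along the tool's axes at that moment; what a row does not reach only later rows make up. A row lasts 1/10 s, in which the tool goes at most 50 mm and 8.59 degrees, less where a joint would pass 70% of its speed; a pose out of reach is approached as far as the arm can. A call with a gripper value outside its range is refused whole. The fingers move at their own pace and stop on an object; FORCE is the grip in N (left out, the last holds). Time passes only in rows, so rows that repeat a pose let the fingers close. It gives the time, the measured TCP pose, the force and the opening at its end, in the units of the state.
- bot.observe(): the state, without advancing time (a new reading comes with each control period).
- viewer.grab_frame(name): name is "scene" or "top" or "wrist"; returns a dict with "pixels" (384x512x3 uint8, blue, green, red), "vertical_fov" (degrees; the focal length in pixels is half the picture's height over the tangent of half this angle, whatever the lens; pixels are square), "cx", "cy" (the principal point, pixels), "rvec" (rotation vector, rad) and "tvec" (3), from world to camera coordinates, as OpenCV has them; the wrist camera has in their place "tool_from_camera" (4x4, takes a point from camera to tool coordinates, whose origin is the TCP and whose axes are the flange's). Camera axes: x right, y down, z forward; pixel columns grow to the right and rows downward; lengths in m; the calibration is good to about 2 mm. A picture is of the moment at which its call begins: read the wrist's pose just before it. There is no depth.
- bot.job_done(): hands the job in, once; it reports no verdict.
Trained networks look in a picture, given as the dict that the camera call returned (one of the last four; its "shot" number tells which), for a name from the list of things; names that differ only in an ending like _2 or _b are one class to them, and where a whole thing is asked for, a point or a joint stands for the part that bears it (a point fixed in the world has none). Each returns a list of dicts, best first, with "score" (0 to 1); they miss things now and then, are a little off and sometimes report something else, mostly with a low value. They report only what shows in the picture. A call takes as long as a camera call. They do not tell look-alikes from the thing itself.
- viewer.outline_of(target, picture): "mask" (384x512 bool, what is visible of it) and "bbox" ([left, top, right, bottom] in pixels, round what is visible of it).
The state is a dict: "clock": time; "qpos": joint angles; "qd": joint speeds; "joint_efforts": joint torques, N m; "position": TCP position; "tool_rot": TCP orientation; "force": force on the tool from outside, world axes, zero at the start; "moment": the same for the moment, N m; "grip_width": finger opening in m.
Only numpy, scipy, OpenCV 4.12 (cv2) and the standard library are available. Lean on these libraries where they do the work, as an engineer would, in place of code of your own. Each camera call takes 0.05 s, during which the arm holds its last target.

## Working session

There is one attempt and no reset: what is moved stays moved. The work goes in short steps, Python scripts to look and compute and a shell command to move; the robot and the scene stay as the last step left them, time stands still between calls to the robot, and variables do not carry over. Pictures are saved under pics/ and viewed, and the job is handed in when it is done.

```bash
mkdir -p pics; ls
python3 - <<'E'
from workcell import bot, viewer
import cv2,pickle
s=bot.observe();print(s)
for n in ["scene","top"]:
    f=viewer.grab_frame(n);cv2.imwrite(f"pics/{n}0.png",f["pixels"])
    print(n,{k:v for k,v in f.items() if k!="pixels"})
    for t in ["mallet_center","round_pin","rect_pin"]:
        r=viewer.outline_of(t,f)
        for q in r: print(t,q["score"],q["bbox"])
        f[t]=r
    pickle.dump(f,open(f"pics/{n}0.pkl","wb"))
E
```

```text
pics
{'clock': 0.0, 'qpos': array([-1.2991762 ,  0.52201526, -0.03631645,  1.60000227,  0.02121808,
        1.02108242, -0.11279777]), 'qd': array([ 1.06537554e-04, -1.09600017e-03,  1.59911787e-03,  1.99241728e-04,
        6.13652122e-05,  5.40934925e-05,  1.20337277e-03]), 'joint_efforts': array([-2.67355481e-04, -9.27113843e+01,  1.98018126e+00, -3.69924259e+01,
        1.78938895e-02,  8.15653300e-03,  1.71056752e-05]), 'position': array([0.20943562, 0.58851321, 0.23072713]), 'tool_rot': array([-3.14047528e+00,  1.00290557e-04,  2.79976469e+00]), 'force': array([-0.54606442,  0.24101419, -0.3037325 ]), 'moment': array([0.03626382, 0.01011877, 0.0043654 ]), 'grip_width': 0.08548762938932074}
scene {'vertical_fov': 52.80828665446068, 'cx': 263.10284695979726, 'cy': 190.55649430518324, 'rvec': array([ 2.10487597,  0.72367788, -0.3362067 ]), 'tvec': array([-0.31241693, -0.08934304,  0.99826405]), 'shot': 1}
mallet_center 0.94 [200.4, 188.4, 252.2, 255.4]
mallet_center 0.86 [247.8, 152.2, 306.2, 194.4]
mallet_center 0.77 [49.8, 195.5, 129.8, 274.9]
mallet_center 0.69 [294.7, 206.9, 368.8, 269.6]
round_pin 0.37 [400.6, 175.9, 410.3, 186.5]
rect_pin 0.67 [242.0, 295.8, 252.4, 315.4]
top {'vertical_fov': 52.07744330974056, 'cx': 255.1352747897179, 'cy': 190.81338768401153, 'rvec': array([ 2.18485975, -2.23539752,  0.06182557]), 'tvec': array([-0.00817151,  0.40709401,  0.92526399]), 'shot': 2}
mallet_center 0.84 [232.7, 93.5, 257.8, 170.6]
mallet_center 0.81 [268.4, 178.9, 298.3, 246.8]
mallet_center 0.6 [334.7, 257.8, 409.7, 287.1]
mallet_center 0.58 [183.1, 189.2, 203.6, 257.6]
round_pin 0.56 [134.0, 107.2, 142.6, 112.1]
rect_pin 0.46 [342.9, 135.2, 349.6, 137.6]
```

View pics/scene0.png

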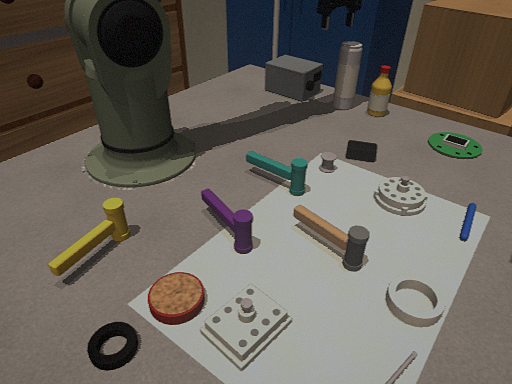

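View pics/top0.png

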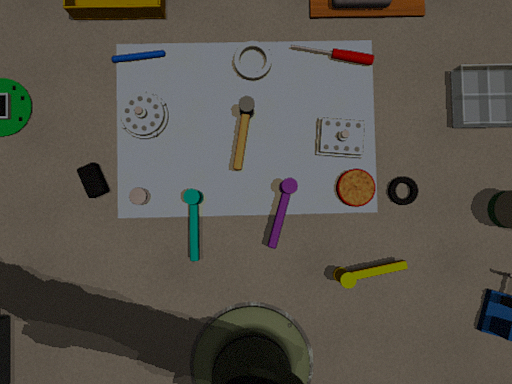

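The real mallet is the wooden-handled one: its head is at about (246,104) in top and (356,250) in scene. The round module's pin is at (141,111) in top and (404,183) in scene. I'll zoom in on both.

Run:
```python
import pickle,cv2,numpy as np
t=pickle.load(open("pics/top0.pkl","rb"));s=pickle.load(open("pics/scene0.pkl","rb"))
def crop(f,x,y,w,h,k): return cv2.resize(f["pixels"][y:y+h,x:x+w],None,fx=k,fy=k,interpolation=cv2.INTER_CUBIC)
a=crop(t,215,90,50,90,6);b=crop(s,285,195,90,90,5)
c=crop(t,115,85,60,60,5);d=crop(s,370,165,64,60,5)
def pad(i):return cv2.copyMakeBorder(i,0,600-i.shape[0],0,0,0)if i.shape[0]<600 else i[:600]
im=np.hstack([pad(a),pad(b)]);cv2.imwrite("pics/z1.png",im)
cv2.imwrite("pics/z2.png",np.hstack([c,d]))
for f in(t,s):
  for n in("mallet_center","round_pin"):
    for q in f[n]:
      m=q["mask"];ys,xs=np.nonzero(m);print(n,q["bbox"],m.sum(),xs.mean(),ys.mean())
```

```text
mallet_center [232.7, 93.5, 257.8, 170.6] 848 243.15919811320754 128.73349056603774
mallet_center [268.4, 178.9, 298.3, 246.8] 757 282.1281373844121 208.36988110964333
mallet_center [334.7, 257.8, 409.7, 287.1] 903 366.3853820598007 271.8250276854928
mallet_center [183.1, 189.2, 203.6, 257.6] 854 193.78805620608898 219.5608899297424
round_pin [134.0, 107.2, 142.6, 112.1] 30 138.63333333333333 109.36666666666666
mallet_center [200.4, 188.4, 252.2, 255.4] 1297 232.91210485736315 221.07324595219737
mallet_center [247.8, 152.2, 306.2, 194.4] 1076 283.89312267657994 170.52509293680296
mallet_center [49.8, 195.5, 129.8, 274.9] 1946 95.00308324768757 236.29188078108942
mallet_center [294.7, 206.9, 368.8, 269.6] 1777 337.67248171074846 236.56443444006754
round_pin [400.6, 175.9, 410.3, 186.5] 56 404.94642857142856 179.66071428571428
```

View pics/z1.png

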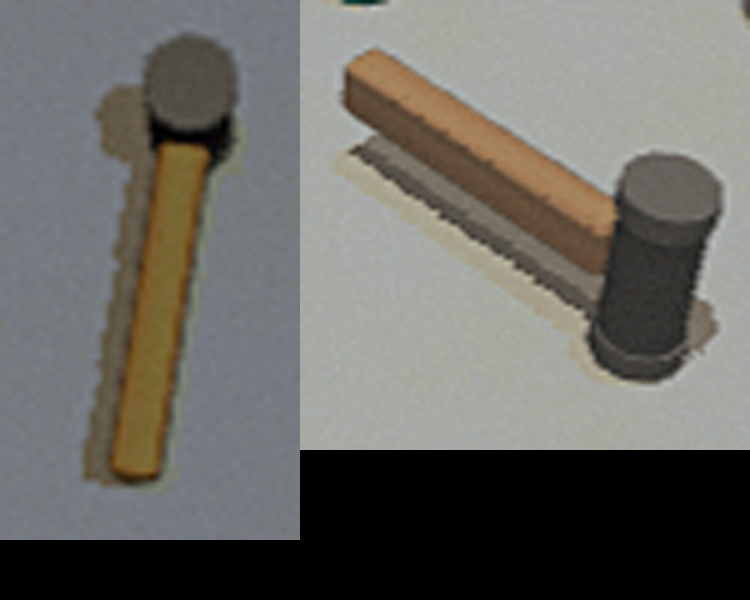

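View pics/z2.png

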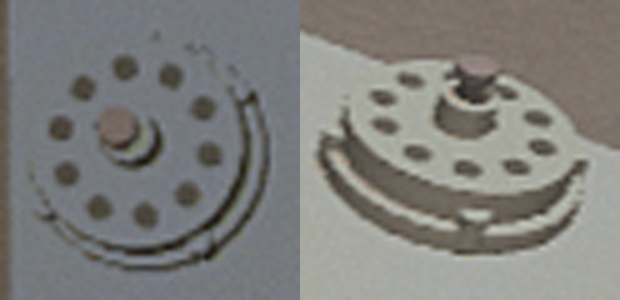

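```bash
cat > h.py <<'E'
import numpy as np,cv2
from scipy.spatial.transform import Rotation as Ro
def cam(f):
    F=f["pixels"].shape[0]/2/np.tan(np.radians(f["vertical_fov"])/2)
    K=np.array([[F,0,f["cx"]],[0,F,f["cy"]],[0,0,1]])
    if "rvec" in f: R=cv2.Rodrigues(f["rvec"])[0];t=f["tvec"]
    else: R=t=None
    return K,R,t
def ray(f,uv):
    K,R,t=cam(f);d=R.T@np.linalg.solve(K,[uv[0],uv[1],1]);return -R.T@t,d/np.linalg.norm(d)
def atz(f,uv,z):
    c,d=ray(f,uv);return c+d*(z-c[2])/d[2]
def tri(fs,uvs):
    A=np.zeros((3,3));b=np.zeros(3)
    for f,u in zip(fs,uvs):
        c,d=ray(f,u);P=np.eye(3)-np.outer(d,d);A+=P;b+=P@c
    return np.linalg.solve(A,b)
def proj(f,X):
    K,R,t=cam(f);p=K@(R@np.asarray(X)+t);return p[:2]/p[2]
E
python3 - <<'E'
from h import *
import pickle
t=pickle.load(open("pics/top0.pkl","rb"));s=pickle.load(open("pics/scene0.pkl","rb"))
for n,a,b,z in [("head",(246.3,103.4),(358.6,232.2),.08),("hend",(237.5,167.9),(297,206.8),.052),("hin",(245.4,114.2),None,.052),("pin",(138.4,109.8),(405.2,177.9),.0615),("rect",(344,134),(247,303),.06)]:
    print(n,atz(t,a,z), atz(s,b,z) if b else '', tri([t,s],[a,b]) if b else '')
E
```

```text
head [ 0.5977152  -0.00116536  0.08      ] [ 0.59880488 -0.00313375  0.08      ] [ 0.59817696 -0.00116779  0.07823351]
hend [0.45795568 0.02205543 0.052     ] [0.46045742 0.01927333 0.052     ] [0.45844821 0.02227154 0.04910407]
hin [0.58029466 0.00143369 0.052     ]  
pin [0.59263529 0.24132435 0.0615    ] [0.59387248 0.23940966 0.0615    ] [0.59318667 0.24184475 0.05987968]
rect [ 0.5289309  -0.22067741  0.06      ] [ 0.53181711 -0.22344592  0.06      ] [ 0.52980754 -0.22142863  0.05630659]
```

```bash
python3 -m creep '[{"tx":-531,"ty":-432,"tz":60,"rz":-10.3,"hand":-1},{"tx":-531,"ty":-432,"tz":60,"rz":-10.3,"hand":-1},{"tx":-531,"ty":-432,"tz":60,"rz":-10.3,"hand":-1},{"tx":-531,"ty":-432,"tz":60,"rz":-10.3,"hand":-1},{"tx":-531,"ty":-432,"tz":60,"rz":-10.3,"hand":-1},{"tx":-531,"ty":-432,"tz":60,"rz":-10.3,"hand":-1},{"tx":-531,"ty":-432,"tz":60,"rz":-10.3,"hand":-1},{"tx":-531,"ty":-432,"tz":60,"rz":-10.3,"hand":-1}]' 120
cat > c.py <<'E'
# delta from current pose to target: x y z yaw_deg -> move units
import sys
from workcell import bot
from h import *
s=bot.observe();p=s["position"];R=Ro.from_euler("xyz",s["tool_rot"])
a=list(map(float,sys.argv[1:5]))
T=Ro.from_euler("xyz",[180,0,a[3]],degrees=True)
print("t",s["clock"],"pos",p.round(4),"rpy",np.degrees(s["tool_rot"]).round(2),"q",s["qpos"].round(3))
print("shift",(1000*R.inv().apply(np.array(a[:3])-p)).round(1),"turn",np.degrees((R.inv()*T).as_rotvec()).round(2))
E
python3 c.py 0.5644 0.0035 0.17 170.7
```

```text
t 0.4 pos [0.2095 0.5888 0.2312] rpy [-179.99    0.    160.41] q [-1.299  0.521 -0.036  1.6    0.021  1.021 -0.113]
shift [-530.6 -432.4   61.3] turn [-1.000e-02 -0.000e+00 -1.029e+01]schema error: expected keys rx, ry, rz, tx, ty, tz, hand
```

```bash
python3 -m creep '[{"tx":-531,"ty":-432,"tz":60,"rx":0,"ry":0,"rz":-10.3,"hand":-1},{"tx":-531,"ty":-432,"tz":60,"rx":0,"ry":0,"rz":-10.3,"hand":-1},{"tx":-531,"ty":-432,"tz":60,"rx":0,"ry":0,"rz":-10.3,"hand":-1},{"tx":-531,"ty":-432,"tz":60,"rx":0,"ry":0,"rz":-10.3,"hand":-1},{"tx":-531,"ty":-432,"tz":60,"rx":0,"ry":0,"rz":-10.3,"hand":-1},{"tx":-531,"ty":-432,"tz":60,"rx":0,"ry":0,"rz":-10.3,"hand":-1},{"tx":-531,"ty":-432,"tz":60,"rx":0,"ry":0,"rz":-10.3,"hand":-1},{"tx":-531,"ty":-432,"tz":60,"rx":0,"ry":0,"rz":-10.3,"hand":-1}]' 120
python3 c.py 0.5644 0.0035 0.17 170.7
```

```text
clock: 1.2
position: [0.4172, 0.2465, 0.1965]
tool_rot: [3.141, 0.0, 2.98]
force: [2.2, 0.7, -0.4]
grip_width: 0.0852
t 1.2 pos [0.4172 0.2465 0.1965] rpy [1.7997e+02 3.0000e-02 1.7072e+02] q [-6.550e-01  3.470e-01 -1.000e-03  1.998e+00  1.000e-03  7.960e-01
  7.520e-01]
shift [-184.4 -216.1   26.5] turn [0.03 0.03 0.02]
```

```bash
python3 -m creep '[{"tx":-180,"ty":-209,"tz":26,"rx":0,"ry":0,"rz":0,"hand":-1},{"tx":-180,"ty":-209,"tz":26,"rx":0,"ry":0,"rz":0,"hand":-1},{"tx":-180,"ty":-209,"tz":26,"rx":0,"ry":0,"rz":0,"hand":-1},{"tx":-180,"ty":-209,"tz":26,"rx":0,"ry":0,"rz":0,"hand":-1},{"tx":-180,"ty":-209,"tz":26,"rx":0,"ry":0,"rz":0,"hand":-1},{"tx":-180,"ty":-209,"tz":26,"rx":0,"ry":0,"rz":0,"hand":-1},{"tx":-180,"ty":-209,"tz":26,"rx":0,"ry":0,"rz":0,"hand":-1},{"tx":-180,"ty":-209,"tz":26,"rx":0,"ry":0,"rz":0,"hand":-1}]' 120
python3 c.py 0.5644 0.0035 0.10 170.7
python3 - <<'E'
from workcell import bot,viewer
from h import *
import pickle
s=bot.observe();f=viewer.grab_frame("wrist")
cv2.imwrite("pics/w1.png",f["pixels"]);f["s"]=s;pickle.dump(f,open("pics/w1.pkl","wb"));print(f["tool_from_camera"],f["vertical_fov"])
K,_,_=cam(f)
# project predicted points
R=Ro.from_euler("xyz",s["tool_rot"]).as_matrix();p=s["position"];M=np.linalg.inv(f["tool_from_camera"])
for X in [(.598,-.002,.08),(.4587,.0208,.052),(.5644,.0035,.052)]:
    c=M@np.append(R.T@(np.array(X)-p),1);u=K@c[:3];print(X,u[:2]/u[2])
E
```

```text
clock: 2.0
position: [0.5602, 0.0127, 0.1702]
tool_rot: [3.142, -0.0, 2.979]
force: [-0.8, 0.5, -0.6]
grip_width: 0.0854
t 2.0 pos [0.5602 0.0127 0.1702] rpy [ 1.8000e+02 -3.0000e-02  1.7066e+02] q [-0.172  0.495  0.06   1.835 -0.039  0.813  1.315]
shift [-5.6 -8.4 70.2] turn [ 0.   -0.03 -0.04]
[[ 7.23579624e-04 -9.65126334e-01 -2.61783568e-01  6.67978909e-02]
 [ 9.99999291e-01  9.46062875e-04 -7.23846362e-04  4.04143967e-04]
 [ 9.46266900e-04 -2.61782858e-01  9.65126334e-01 -1.41293698e-01]
 [ 0.00000000e+00  0.00000000e+00  0.00000000e+00  1.00000000e+00]] 68.87946774404398
(0.598, -0.002, 0.08) [250.58360003 237.96512692]
(0.4587, 0.0208, 0.052) [250.20050517  73.35435809]
(0.5644, 0.0035, 0.052) [251.2543055 193.0364746]
```

View pics/w1.png

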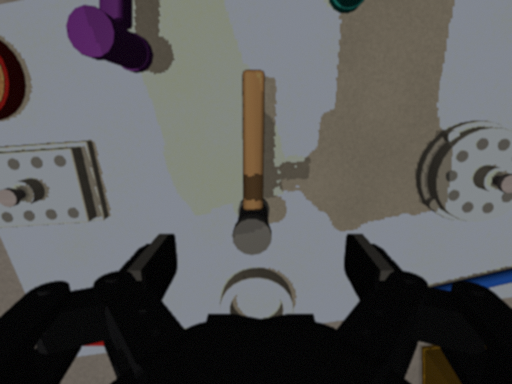

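```bash
python3 - <<'E'
from h import *
import pickle
f=pickle.load(open("pics/w1.pkl","rb"));s=f["s"];K,_,_=cam(f)
R=Ro.from_euler("xyz",s["tool_rot"]).as_matrix();p=s["position"];T=f["tool_from_camera"]
def wz(uv,z):
    c=R@T[:3,3]+p;d=R@T[:3,:3]@np.linalg.solve(K,[*uv,1]);return c+d*(z-c[2])/d[2]
h=wz((252,234),.08);e=wz((254,71),.052);i=wz((253,180),.052)
print(h,e,i,np.degrees(np.arctan2(*(h-e)[1::-1])),wz((504,183),.0615))
E
python3 -c "
import cv2;i=cv2.imread('pics/w1.png');cv2.imwrite('pics/w1z.png',cv2.resize(i[60:270,200:310],None,fx=2.8,fy=2.8,interpolation=2))"
```

```text
[ 5.94414128e-01 -9.48383462e-05  8.00000000e-02] [0.45737228 0.02434778 0.052     ] [0.551997   0.00732115 0.052     ] -10.112864254676873 [0.58983487 0.23464123 0.0615    ]
```

View pics/w1z.png

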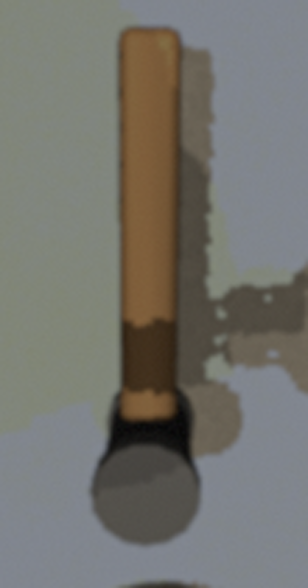

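```bash
python3 c.py 0.5625 0.005 0.021 170.2
```

```text
t 2.05 pos [0.5601 0.0136 0.1703] rpy [ 1.7998e+02 -2.0000e-02  1.7073e+02] q [-0.173  0.495  0.059  1.835 -0.039  0.813  1.315]
shift [ -3.8  -8.1 149.3] turn [ 0.02 -0.02  0.53]
```

```bash
python3 -m creep '[{"tx":-4,"ty":-8,"tz":50,"rx":0,"ry":0,"rz":0.5,"hand":-1},{"tx":-4,"ty":-8,"tz":90,"rx":0,"ry":0,"rz":0.5,"hand":-1},{"tx":-4,"ty":-8,"tz":115,"rx":0,"ry":0,"rz":0.5,"hand":-1},{"tx":-4,"ty":-8,"tz":130,"rx":0,"ry":0,"rz":0.5,"hand":-1},{"tx":-4,"ty":-8,"tz":140,"rx":0,"ry":0,"rz":0.5,"hand":-1},{"tx":-4,"ty":-8,"tz":149,"rx":0,"ry":0,"rz":0.5,"hand":-1},{"tx":-4,"ty":-8,"tz":149,"rx":0,"ry":0,"rz":0.5,"hand":-1}]'; python3 c.py 0.5625 0.005 0.021 170.2
python3 -c "
from workcell import viewer;import cv2
cv2.imwrite('pics/s2.png',viewer.grab_frame('scene')['pixels'])
cv2.imwrite('pics/w2.png',viewer.grab_frame('wrist')['pixels'])"
```

```text
clock: 2.75
position: [0.563, 0.0047, 0.0212]
tool_rot: [3.142, -0.0, 2.971]
force: [-0.3, -0.6, -0.1]
grip_width: 0.0851
t 2.75 pos [0.563  0.0047 0.0212] rpy [ 1.8000e+02 -1.0000e-02  1.7024e+02] q [-0.141  0.731  0.038  1.9   -0.052  0.512  1.333]
shift [0.5 0.2 0.2] turn [ 0.   -0.01  0.04]
```

View pics/s2.png

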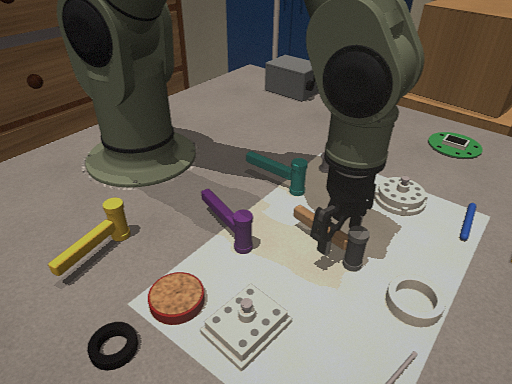

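View pics/w2.png

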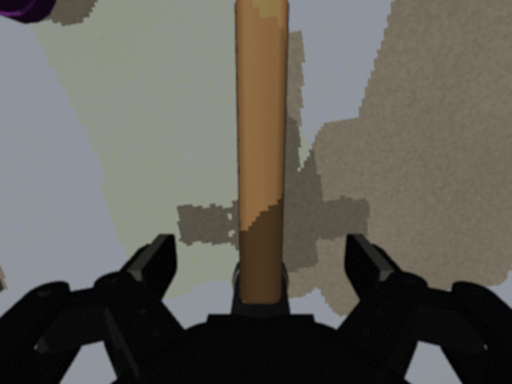

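The jaws straddle the handle next to the head. In the wrist view the handle is centred at about x = 261. Closing the gripper now.

```bash
python3 -m creep '[{"tx":0,"ty":0,"tz":0,"rx":0,"ry":0,"rz":0,"hand":1},{"tx":0,"ty":0,"tz":0,"rx":0,"ry":0,"rz":0,"hand":1},{"tx":0,"ty":0,"tz":0,"rx":0,"ry":0,"rz":0,"hand":1},{"tx":0,"ty":0,"tz":0,"rx":0,"ry":0,"rz":0,"hand":1},{"tx":0,"ty":0,"tz":0,"rx":0,"ry":0,"rz":0,"hand":1},{"tx":0,"ty":0,"tz":0,"rx":0,"ry":0,"rz":0,"hand":1},{"tx":0,"ty":0,"tz":0,"rx":0,"ry":0,"rz":0,"hand":1},{"tx":0,"ty":0,"tz":0,"rx":0,"ry":0,"rz":0,"hand":1}]' 120
```

```text
clock: 3.65
position: [0.563, 0.0045, 0.0218]
tool_rot: [3.142, 0.0, 2.971]
force: [-2.6, 1.2, 9.6]
grip_width: 0.018
```

```bash
python3 -m creep '[{"tx":0,"ty":0,"tz":-5,"rx":0,"ry":0,"rz":0,"hand":1},{"tx":0,"ty":0,"tz":-20,"rx":0,"ry":0,"rz":0,"hand":1},{"tx":0,"ty":0,"tz":-45,"rx":0,"ry":0,"rz":0,"hand":1},{"tx":0,"ty":0,"tz":-75,"rx":0,"ry":0,"rz":0,"hand":1},{"tx":0,"ty":0,"tz":-100,"rx":0,"ry":0,"rz":0,"hand":1},{"tx":0,"ty":0,"tz":-110,"rx":0,"ry":0,"rz":0,"hand":1},{"tx":0,"ty":0,"tz":-110,"rx":0,"ry":0,"rz":0,"hand":1}]'
python3 c.py 0.5625 0.005 0.021 170.2
python3 -c "
from workcell import viewer;import cv2,pickle
for n in('scene','top'):
  f=viewer.grab_frame(n);cv2.imwrite(f'pics/{n}3.png',f['pixels']);pickle.dump(f,open(f'pics/{n}3.pkl','wb'))
cv2.imwrite('pics/w3.png',viewer.grab_frame('wrist')['pixels'])"
```

```text
clock: 4.35
position: [0.5637, 0.0045, 0.1329]
tool_rot: [3.141, 0.002, 2.971]
force: [-0.7, -0.2, -2.7]
grip_width: 0.0183
t 4.35 pos [0.5637 0.0045 0.1329] rpy [1.7996e+02 1.4000e-01 1.7021e+02] q [-0.155  0.551  0.058  1.856 -0.045  0.733  1.328]
shift [  1.5   0.3 111.9] turn [0.04 0.14 0.01]
```

View pics/scene3.png

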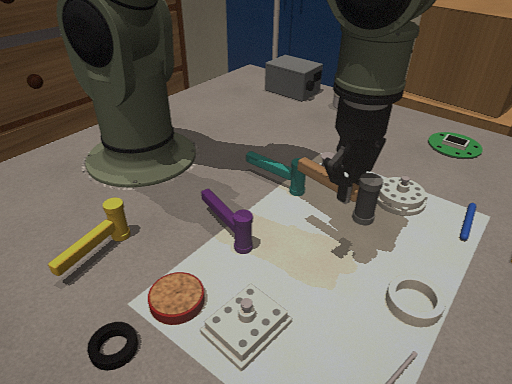

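View pics/w3.png

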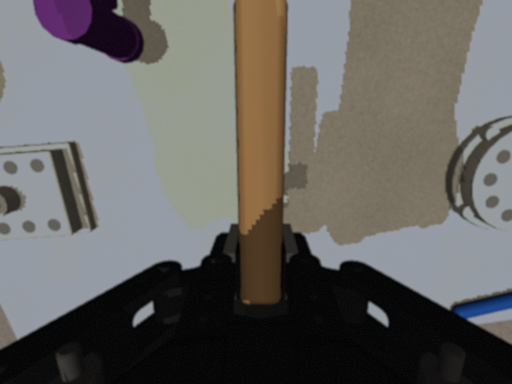

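```bash
python3 c.py 0.559 0.246 0.12 170.2
```

```text
t 4.5 pos [0.5624 0.0044 0.1304] rpy [-1.7998e+02 -8.0000e-02  1.7022e+02] q [-0.155  0.555  0.058  1.858 -0.046  0.732  1.328]
shift [ 44.4 237.5  10.3] turn [-0.02 -0.08  0.02]
```

```bash
python3 -m creep '[{"tx":6,"ty":30,"tz":0,"rx":0,"ry":0,"rz":0,"hand":1},{"tx":14,"ty":75,"tz":0,"rx":0,"ry":0,"rz":0,"hand":1},{"tx":22,"ty":120,"tz":2,"rx":0,"ry":0,"rz":0,"hand":1},{"tx":31,"ty":165,"tz":4,"rx":0,"ry":0,"rz":0,"hand":1},{"tx":39,"ty":208,"tz":8,"rx":0,"ry":0,"rz":0,"hand":1},{"tx":44,"ty":230,"tz":10,"rx":0,"ry":0,"rz":0,"hand":1},{"tx":44.4,"ty":237.5,"tz":10,"rx":0,"ry":0,"rz":0,"hand":1},{"tx":44.4,"ty":237.5,"tz":10,"rx":0,"ry":0,"rz":0,"hand":1}]'
python3 -c "
from workcell import viewer;import cv2,pickle
for n in('scene','top'):
  f=viewer.grab_frame(n);cv2.imwrite(f'pics/{n}4.png',f['pixels']);pickle.dump(f,open(f'pics/{n}4.pkl','wb'))
  x,y=(350,120) if n=='scene' else (90,60)
  cv2.imwrite(f'pics/{n}4z.png',cv2.resize(f['pixels'][y:y+110,x:x+110],None,fx=5,fy=5,interpolation=2))"
python3 c.py 0.559 0.246 0.073 170.2
```

```text
clock: 5.3
position: [0.5591, 0.2465, 0.1201]
tool_rot: [-3.14, -0.001, 2.972]
force: [0.1, -0.5, -1.8]
grip_width: 0.0185
t 5.4 pos [0.5597 0.2444 0.1208] rpy [-1.7992e+02 -3.0000e-02  1.7014e+02] q [-0.551  0.633  0.061  1.734 -0.051  0.778  0.933]
shift [ 0.9  1.5 47.8] turn [-0.08 -0.03 -0.06]
```

View pics/scene4z.png

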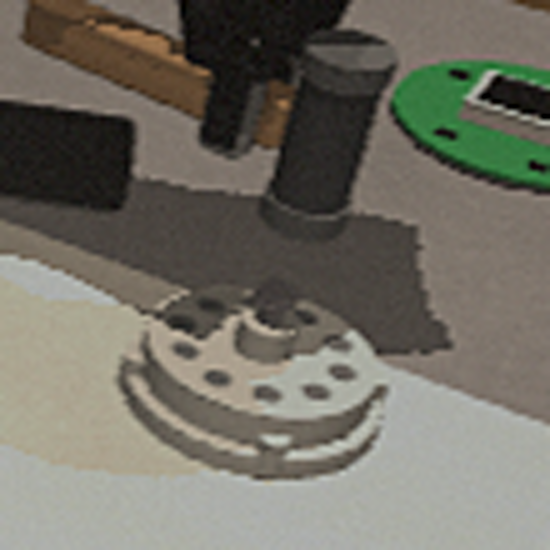

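View pics/top4z.png

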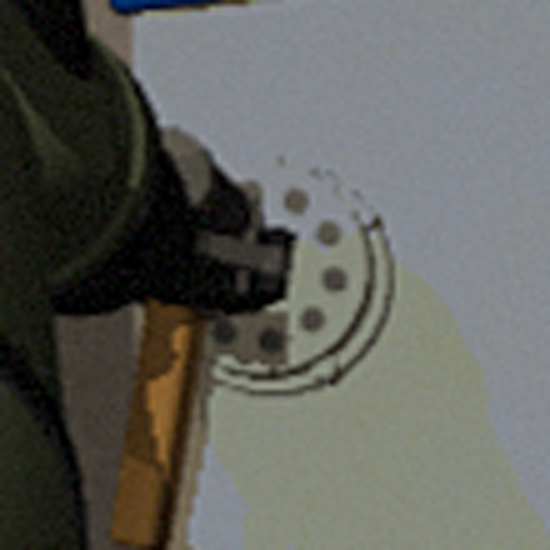

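Run:
```python
from h import *
import pickle
f=pickle.load(open("pics/scene4.pkl","rb"))
for X in [(.593,.2395,.099),(.593,.2395,.179),(.593,.2405,.0615)]: print((proj(f,X)-[350,120]+.4)*5)
t=pickle.load(open("pics/top4.pkl","rb"))
for X in [(.593,.2395,.179)]: print((proj(t,X)-[90,60]+.4)*5)
```

```text
[297.5146519  217.01940259]
[347.32941712  45.55237594]
[276.96613225 289.66677927]
[164.1953709  176.08852434]
```

```bash
python3 -m creep '[{"tx":0,"ty":0,"tz":12,"rx":0,"ry":0,"rz":0,"hand":1},{"tx":0,"ty":0,"tz":24,"rx":0,"ry":0,"rz":0,"hand":1},{"tx":0,"ty":0,"tz":32,"rx":0,"ry":0,"rz":0,"hand":1},{"tx":0,"ty":0,"tz":35,"rx":0,"ry":0,"rz":0,"hand":1},{"tx":0,"ty":0,"tz":38,"rx":0,"ry":0,"rz":0,"hand":1},{"tx":0,"ty":0,"tz":40,"rx":0,"ry":0,"rz":0,"hand":1}]'
python3 -c "
from workcell import viewer;import cv2,pickle
for n in('scene',):
  f=viewer.grab_frame(n);cv2.imwrite(f'pics/{n}5.png',f['pixels']);pickle.dump(f,open(f'pics/{n}5.pkl','wb'))
  x,y=(350,120) if n=='scene' else (90,60)
  cv2.imwrite(f'pics/{n}5z.png',cv2.resize(f['pixels'][y:y+110,x:x+110],None,fx=5,fy=5,interpolation=2))"
python3 c.py 0.559 0.246 0.073 170.2
```

```text
clock: 6.0
position: [0.5596, 0.2459, 0.0815]
tool_rot: [-3.141, -0.0, 2.971]
force: [-5.1, -1.7, 6.0]
grip_width: 0.0184
t 6.05 pos [0.5595 0.2459 0.0813] rpy [-1.7999e+02 -1.0000e-02  1.7021e+02] q [-0.548  0.689  0.054  1.752 -0.053  0.702  0.935]
shift [0.6 0.  8.3] turn [-0.01 -0.01  0.01]
```

View pics/scene5z.png

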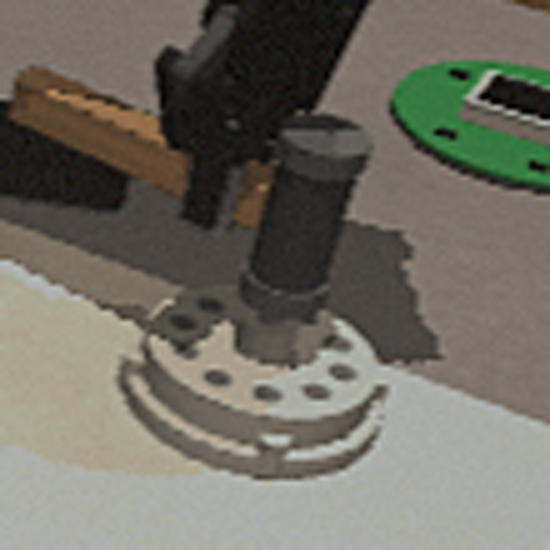

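The head is on the pin and the force has risen about 8 N, as expected. I'll keep driving gently.

```bash
python3 -m creep '[{"tx":0,"ty":0,"tz":2,"rx":0,"ry":0,"rz":0,"hand":1},{"tx":0,"ty":0,"tz":4,"rx":0,"ry":0,"rz":0,"hand":1},{"tx":0,"ty":0,"tz":6,"rx":0,"ry":0,"rz":0,"hand":1},{"tx":0,"ty":0,"tz":7,"rx":0,"ry":0,"rz":0,"hand":1},{"tx":0,"ty":0,"tz":8,"rx":0,"ry":0,"rz":0,"hand":1},{"tx":0,"ty":0,"tz":8,"rx":0,"ry":0,"rz":0,"hand":1}]'
python3 c.py 0.559 0.246 0.073 170.2
```

```text
clock: 6.65
position: [0.5597, 0.246, 0.0738]
tool_rot: [3.142, 0.0, 2.971]
force: [-2.7, -2.4, 3.8]
grip_width: 0.0178
t 6.65 pos [0.5597 0.246  0.0738] rpy [1.8000e+02 1.0000e-02 1.7021e+02] q [-0.547  0.7    0.053  1.755 -0.054  0.687  0.935]
shift [ 0.6 -0.1  0.8] turn [0.   0.01 0.01]
```

```bash
python3 -m creep '[{"tx":0,"ty":0,"tz":1,"rx":0,"ry":0,"rz":0,"hand":1},{"tx":0,"ty":0,"tz":2,"rx":0,"ry":0,"rz":0,"hand":1},{"tx":0,"ty":0,"tz":2,"rx":0,"ry":0,"rz":0,"hand":1}]'
python3 c.py 0.559 0.246 0.073 170.2
```

```text
clock: 6.95
position: [0.5596, 0.2461, 0.0725]
tool_rot: [3.141, 0.0, 2.971]
force: [-8.9, -3.3, 18.6]
grip_width: 0.0184
t 6.95 pos [0.5596 0.2461 0.0725] rpy [1.7998e+02 1.0000e-02 1.7021e+02] q [-0.547  0.702  0.053  1.756 -0.054  0.685  0.935]
shift [ 0.6 -0.2 -0.5] turn [0.02 0.01 0.01]
```

```bash
python3 -m creep '[{"tx":0,"ty":0,"tz":1,"rx":0,"ry":0,"rz":0,"hand":1},{"tx":0,"ty":0,"tz":2,"rx":0,"ry":0,"rz":0,"hand":1},{"tx":0,"ty":0,"tz":2,"rx":0,"ry":0,"rz":0,"hand":1}]'
python3 c.py 0.559 0.246 0.073 170.2
python3 -c "
from workcell import viewer;import cv2,pickle
for n in('scene',):
  f=viewer.grab_frame(n);cv2.imwrite(f'pics/{n}6.png',f['pixels'])
  x,y=(350,120)
  cv2.imwrite(f'pics/{n}6z.png',cv2.resize(f['pixels'][y:y+110,x:x+110],None,fx=5,fy=5,interpolation=2))"
```

```text
clock: 7.25
position: [0.5595, 0.2463, 0.072]
tool_rot: [3.141, 0.0, 2.971]
force: [-19.9, -5.8, 47.0]
grip_width: 0.0182
t 7.25 pos [0.5595 0.2463 0.072 ] rpy [1.7995e+02 2.0000e-02 1.7020e+02] q [-0.547  0.702  0.052  1.756 -0.054  0.683  0.935]
shift [ 0.4 -0.4 -1. ] turn [0.05 0.02 0.  ]
```

View pics/scene6z.png

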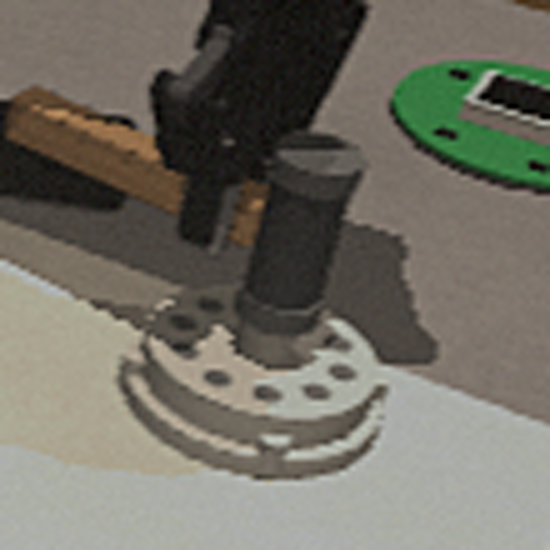

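The force climbed to about 47 N with no more travel, at the height expected for a fully driven pin. Lifting off to check it.

```bash
python3 -m creep '[{"tx":0,"ty":0,"tz":-6,"rx":0,"ry":0,"rz":0,"hand":1},{"tx":0,"ty":0,"tz":-20,"rx":0,"ry":0,"rz":0,"hand":1},{"tx":0,"ty":0,"tz":-40,"rx":0,"ry":0,"rz":0,"hand":1},{"tx":0,"ty":0,"tz":-60,"rx":0,"ry":0,"rz":0,"hand":1},{"tx":0,"ty":0,"tz":-65,"rx":0,"ry":0,"rz":0,"hand":1},{"tx":0,"ty":0,"tz":-65,"rx":0,"ry":0,"rz":0,"hand":1}]'
python3 c.py 0.5627 0.0045 0.135 170.2
```

```text
clock: 7.9
position: [0.56, 0.2463, 0.1351]
tool_rot: [3.141, 0.001, 2.971]
force: [0.3, -0.2, -2.4]
grip_width: 0.0184
t 7.9 pos [0.56   0.2463 0.1351] rpy [1.7995e+02 7.0000e-02 1.7022e+02] q [-0.554  0.614  0.063  1.724 -0.05   0.803  0.932]
shift [ -43.7 -237.8   -0. ] turn [0.05 0.07 0.02]
```

```bash
python3 -m creep '[{"tx":-6,"ty":-30,"tz":0,"rx":0,"ry":0,"rz":0,"hand":1},{"tx":-14,"ty":-75,"tz":0,"rx":0,"ry":0,"rz":0,"hand":1},{"tx":-22,"ty":-120,"tz":0,"rx":0,"ry":0,"rz":0,"hand":1},{"tx":-31,"ty":-165,"tz":0,"rx":0,"ry":0,"rz":0,"hand":1},{"tx":-39,"ty":-208,"tz":0,"rx":0,"ry":0,"rz":0,"hand":1},{"tx":-43,"ty":-230,"tz":0,"rx":0,"ry":0,"rz":0,"hand":1},{"tx":-44,"ty":-238,"tz":0,"rx":0,"ry":0,"rz":0,"hand":1},{"tx":-44,"ty":-238,"tz":0,"rx":0,"ry":0,"rz":0,"hand":1}]'
python3 -c "
from workcell import viewer;import cv2,pickle,numpy as np
I=[]
for n in('scene','top'):
  f=viewer.grab_frame(n);cv2.imwrite(f'pics/{n}7.png',f['pixels']);pickle.dump(f,open(f'pics/{n}7.pkl','wb'))
  x,y=(370,165) if n=='scene' else (115,85)
  I.append(cv2.resize(f['pixels'][y:y+60,x:x+64],None,fx=5,fy=5,interpolation=2))
  if n=='scene': I.append(cv2.resize(f['pixels'][135:255,290:390],None,fx=2.5,fy=2.5,interpolation=2))
cv2.imwrite('pics/z7.png',np.hstack([I[0],I[2]]));cv2.imwrite('pics/z7b.png',cv2.resize(I[1],None,fx=2,fy=2))"
python3 c.py 0.5627 0.0045 0.0218 170.2
```

```text
clock: 8.7
position: [0.5622, 0.0033, 0.1337]
tool_rot: [-3.141, -0.001, 2.969]
force: [-0.4, 0.1, -2.1]
grip_width: 0.0186
t 8.8 pos [0.5624 0.0055 0.1339] rpy [ 1.7997e+02 -4.0000e-02  1.7029e+02] q [-0.157  0.549  0.059  1.856 -0.047  0.738  1.329]
shift [ -0.6  -1.  112.1] turn [ 0.03 -0.04  0.09]
```

View pics/z7.png

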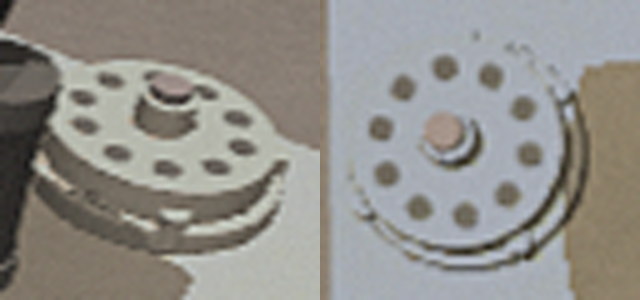

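View pics/z7b.png

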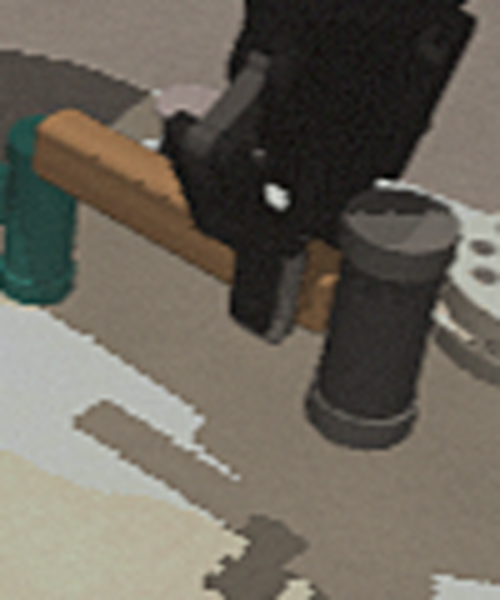

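Run:
```python
from h import *
import pickle
f=pickle.load(open("pics/scene7.pkl","rb"));f3=pickle.load(open("pics/scene3.pkl","rb"))
for z in (.0615,.053,.051): print(z,(proj(f,(.593,.2405,z))-[370,165]+.4)*5)
for X in [(.5965,-.0005,.112),(.5965,-.0005,.192)]: print((proj(f,X)-[290,135]+.4)*5)
im=np.hstack([cv2.resize(g["pixels"][135:255,290:390],None,fx=4,fy=4,interpolation=2) for g in (f3,f)])
cv2.imwrite("pics/cmp.png",im)
```

```text
0.0615 [176.96613225  64.66677927]
0.053 [172.27132999  80.81522   ]
0.051 [171.17484501  84.58673616]
[358.36239241 409.97641933]
[402.9781988  212.48379577]
```

View pics/cmp.png

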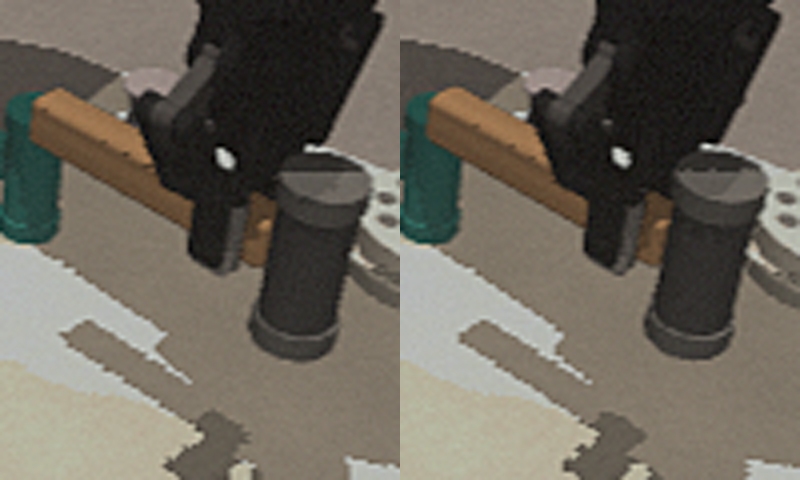

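The pin top is at crop (171,85), which matches z = 0.051, so it's home. The mallet's pose in the grip hasn't changed. Lowering it to its original spot.

```bash
python3 -m creep '[{"tx":0,"ty":0,"tz":30,"rx":0,"ry":0,"rz":0,"hand":1},{"tx":0,"ty":0,"tz":65,"rx":0,"ry":0,"rz":0,"hand":1},{"tx":0,"ty":0,"tz":90,"rx":0,"ry":0,"rz":0,"hand":1},{"tx":0,"ty":0,"tz":103,"rx":0,"ry":0,"rz":0,"hand":1},{"tx":0,"ty":0,"tz":107,"rx":0,"ry":0,"rz":0,"hand":1},{"tx":0,"ty":0,"tz":109,"rx":0,"ry":0,"rz":0,"hand":1},{"tx":0,"ty":0,"tz":110,"rx":0,"ry":0,"rz":0,"hand":1},{"tx":0,"ty":0,"tz":110,"rx":0,"ry":0,"rz":0,"hand":1}]'
python3 c.py 0.5627 0.0045 0.0218 170.2
```

```text
clock: 9.6
position: [0.5631, 0.0042, 0.0252]
tool_rot: [3.141, 0.001, 2.971]
force: [-0.5, 0.2, -1.6]
grip_width: 0.0183
t 9.6 pos [0.5631 0.0042 0.0252] rpy [1.7998e+02 7.0000e-02 1.7022e+02] q [-0.142  0.723  0.041  1.9   -0.055  0.518  1.336]
shift [0.4 0.2 3.4] turn [0.02 0.07 0.02]
```

```bash
python3 -m creep '[{"tx":0,"ty":0,"tz":1,"rx":0,"ry":0,"rz":0,"hand":1},{"tx":0,"ty":0,"tz":2,"rx":0,"ry":0,"rz":0,"hand":1},{"tx":0,"ty":0,"tz":3,"rx":0,"ry":0,"rz":0,"hand":1},{"tx":0,"ty":0,"tz":3,"rx":0,"ry":0,"rz":0,"hand":1}]'
python3 c.py 0.5627 0.0045 0.0218 170.2
```

```text
clock: 10.0
position: [0.5626, 0.004, 0.0218]
tool_rot: [3.141, 0.0, 2.971]
force: [-2.7, 0.5, 5.8]
grip_width: 0.0182
t 10.0 pos [0.5626 0.004  0.0218] rpy [1.7999e+02 2.0000e-02 1.7021e+02] q [-0.141  0.729  0.04   1.901 -0.055  0.512  1.337]
shift [ 0.   0.5 -0. ] turn [0.01 0.02 0.01]
```

```bash
python3 -m creep '[{"tx":0,"ty":0,"tz":0,"rx":0,"ry":0,"rz":0,"hand":1},{"tx":0,"ty":0,"tz":0,"rx":0,"ry":0,"rz":0,"hand":0.3},{"tx":0,"ty":0,"tz":0,"rx":0,"ry":0,"rz":0,"hand":0.1},{"tx":0,"ty":0,"tz":0,"rx":0,"ry":0,"rz":0,"hand":-0.3},{"tx":0,"ty":0,"tz":0,"rx":0,"ry":0,"rz":0,"hand":-1},{"tx":0,"ty":0,"tz":0,"rx":0,"ry":0,"rz":0,"hand":-1},{"tx":0,"ty":0,"tz":0,"rx":0,"ry":0,"rz":0,"hand":-1},{"tx":0,"ty":0,"tz":0,"rx":0,"ry":0,"rz":0,"hand":-1}]' 20
python3 -c "
from workcell import viewer;import cv2
cv2.imwrite('pics/w8.png',viewer.grab_frame('wrist')['pixels'])"
```

```text
clock: 10.8
position: [0.5625, 0.004, 0.0214]
tool_rot: [-3.142, -0.0, 2.971]
force: [1.0, -0.0, 1.0]
grip_width: 0.0854
```

View pics/w8.png

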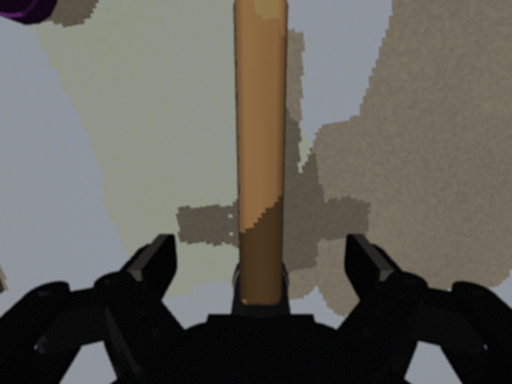

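The gripper is fully open and the handle is free between the jaws. Moving straight up.

```bash
python3 -m creep '[{"tx":0,"ty":0,"tz":-10,"rx":0,"ry":0,"rz":0,"hand":-1},{"tx":0,"ty":0,"tz":-35,"rx":0,"ry":0,"rz":0,"hand":-1},{"tx":0,"ty":0,"tz":-75,"rx":0,"ry":0,"rz":0,"hand":-1},{"tx":0,"ty":0,"tz":-120,"rx":0,"ry":0,"rz":0,"hand":-1},{"tx":0,"ty":0,"tz":-160,"rx":0,"ry":0,"rz":0,"hand":-1},{"tx":0,"ty":0,"tz":-180,"rx":0,"ry":0,"rz":0,"hand":-1},{"tx":0,"ty":0,"tz":-180,"rx":0,"ry":0,"rz":0,"hand":-1},{"tx":0,"ty":0,"tz":-180,"rx":0,"ry":0,"rz":0,"hand":-1}]'
python3 -c "
from workcell import viewer;import cv2
cv2.imwrite('pics/s9.png',viewer.grab_frame('scene')['pixels'])"
```

```text
clock: 11.65
position: [0.5624, 0.004, 0.2019]
tool_rot: [3.141, 0.001, 2.971]
force: [-0.4, 0.4, -0.5]
grip_width: 0.0854
```

View pics/s9.png

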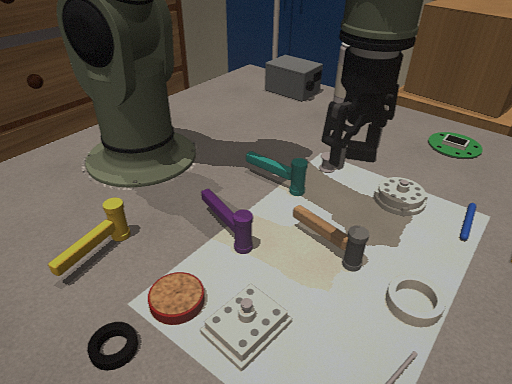

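The mallet stands upright with its head at (356,250). The round pin sits low at (404,183), the rectangular module's pin is untouched, and the gripper is clear of everything. Handing in.

```bash
python3 -c "
from workcell import bot
print(bot.job_done())"
```

```text
the job is handed in; nothing more can be done
None
```

I picked up the wooden-handled mallet and pressed the round module's pin down with its head. I then stood the mallet back upright where it had been, let go, and handed the job in at about 11.7 s.

- **Pin home:** the drive ended against a hard stop at about 47 N, with the mallet face about 51 mm above the bench. After I lifted off, the scene picture also put the pin top at about 51 mm.
- **Method:** the pin was pushed down in small steps rather than struck.
- **Mallet:** it stands upright on its face in the last picture. The gripper was fully open and 0.2 m up by then, reading almost no force.
- **Rectangular module:** the arm never went near it, and its pin looked unchanged in the last picture; I did not measure that pin's height afterwards.
- **Disagreements:** position estimates from the cameras differed by 2–3 mm. The wrist camera placed the round pin about 6 mm off, at the edge of its picture, so I relied on the fixed cameras for it. No check failed.

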